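# Move the batch clip to the next ware tray and zero the tally dial

## Robot

A 6-joint arm with a two-finger parallel gripper is mounted at the origin on the work surface. World frame = base frame: x ahead of the robot, y to its left, z up, the work surface at z = 0. Lengths are in mm, angles in rad, forces in N, time in s.
With the tool pointing down it reaches from about 350 to 975 mm from the base axis. Payload 7.1 kg.
Tool frame: the origin (TCP) lies between the finger pads, 19 mm behind the fingertips; this is the grasp point; z points along the fingers, y is the line along which they close (so a half turn about z gives the same grasp; the last joint's range is limited). The gripper opens to 88 mm and grips with 3 to 60 N. Pads are 20 mm wide; open, the fingers measure 115 mm over their backs; the gripper's body (75 mm by 178 mm) begins 61 mm behind the grasp point.
Start: joints at [-1.316, 0.423, 1.63, -0, 1.089, -0.019], TCP at [169.013, -601.697, 241.375] pointing down, gripper open.
Joint ranges: [-3, 3], [-0.9, 2.11], [0.09, 2.58], [-1.31, 4.45], [0.11, 2.69], [-2.54, 2.54]. Speed limits (rad/s): [2.39, 2.39, 3.01, 3.14, 3.14, 3.14].

## Interface

Orientations are given as a unit quaternion [x, y, z, w].
In Python, from station import env, set_gripper, viewer, workorder gives the robot as it stands. Calls block until the motion is done:
- env.reach(position, orientation): joint-space move of the TCP to a pose.
- env.move_l(position, rot=None, rate=150, f_stop=None): straight line of the TCP; rot=None keeps the orientation; rate is the mean speed in mm/s. With f_stop (N) it stops when the force on the tool has changed by that much, and returns True; else False.
- env.move_joints(angles): joint-space move.
- set_gripper(opening): finger opening in mm; the grip force is fixed at half the most; returns when the fingers have stopped.
- env.hold(seconds).
- env.ik(position, orientation): joint angles nearest the present ones, or None.
- env.read_state(): the state.
- viewer.camera(name): name is "scene" or "top"; returns the picture (420x560x3 uint8, blue, green, red); there is no depth.
- viewer.camera_params(name): a dict with "fx", "fy", "cx", "cy" (pixels), "pose" (4x4, takes a point from camera to world coordinates). Camera axes: x right, y up, looking along -z (the intrinsics and any distortion apply to the point x, -y, -z); pixel columns grow to the right and rows downward; lengths in mm; the calibration is good to about 2 mm. A picture is of the moment at which its call begins. camera_params takes no time and is no camera call.
A pose or a line that the arm cannot do raises env.IKError and nothing moves.
- workorder.sign_off(): hands the job in; it is judged then, once.
The state is a dict: "time_s": time; "qpos": joint angles; "dq": joint speeds; "tau": joint torques, N m; "tool_pos": TCP position; "orientation": TCP orientation; "force": force on the tool from outside, world axes, zero at the start; "wrist_torque": the same for the moment, N m; "width": finger opening in mm; "grip_force": force on a finger pad.
Only numpy, scipy, OpenCV 4.12 (cv2) and the standard library are available. Lean on these libraries where they do the work, as an engineer would, in place of code of your own. Each camera call takes 0.05 s, during which the arm holds its last target. There are 200 camera calls.

## Task

The tray of mugs is finished. Take the spring clip off its upright tab and clip it onto the tab of the tray of bowls, centred, pushed fully down and let go; then turn the tally dial's pointer knob anticlockwise back to its zero stop. Do not drop the clip or disturb the mugs and bowls.

Things in the scene. Friction and masses are not known exactly. Their poses are not given: they have to be found in the camera images.
- mug_tray: Wooden ware tray holding two lilac mugs, 200 (x) x 180 (y) mm, base 12 mm thick, fixed to the bench. Origin: centre of its underside; z up. Along its -x edge, nearest the robot, stands an end board 10 mm thick, 180 mm wide, 60 mm high, with a tab in its middle rising to 110 mm. The clip starts on this tab.
- mug_tray_tab (a point): Centre of the top edge of the mug tray's tab, 110 mm above the bench, tray axes. The tab is 10 mm thick (x), 50 mm wide (y) and rises 50 mm above the end board.
- bowl_tray: Identical fixed wooden tray, but holding two small bowls; same axes and sizes.
- bowl_tray_tab (a point): Centre of the top edge of the bowl tray's tab, same sizes: 10 mm thick along tray x, 50 mm wide along tray y, top 110 mm above the bench.
- clip: Dark steel spring clip, 95 mm tall, 30 mm wide, 110 g: two plates hinged on a pin, jaws below (to 42 mm under the pin; rubber linings from 20 mm down grip the tab), handles splayed in a V above (to 50 mm over the pin). Origin on the pin axis, mid-width; y along the pin, z up, x across the jaws. The frame is that of the -x half: upright on a tab, leaning about 0.22 rad when squeezed open.
- clip_pin (a point): Middle of the pin axis, axes of clip; 5 mm above the tab's top when fully down (the pin, radius 5 mm, stops on it). Pinch the handles along clip x from above with the TCP 33 to 38 mm over this point: they span about 42 mm there when clipped, 25 mm fully squeezed; squeezing takes about 15 N.
- clip_jaw (a joint): Opening of the clip's hinge, rad: 0 when gripping a 10 mm tab, -0.12 shut on nothing, 0.44 fully squeezed open (27 mm between the jaw tips). A spring closes it.
- counter: Tally dial: grey box 100 x 100 x 42 mm with a round white dial on top at 45 mm, fixed to the bench between the trays. Origin: centre of its underside, under the knob's axis; z up. A small steel stop pin on the dial, at the +x side, marks zero.
- tally_grip (a point): On the knob's axis, 75 mm above the bench, axes of counter: a good height for the TCP. The knob is a black bar 48 mm long, 14 mm wide, reaching from 49 to 83 mm above the bench, with a thin black pointer at one end and a white line on the top of that half.
- tally (a joint): Angle of the knob, rad: 0 at the zero stop, where bar and pointer lie along the counter's +x; grows clockwise seen from above (pointer direction is (cos q, -sin q) in the counter's axes). Turn anticlockwise to reduce it; it stays where left.
- mug_1: Lilac mug, radius 32 mm, 80 mm tall, 250 g, on the mug tray. Origin: centre of its underside.
- mug_2: Second such mug on the mug tray.
- bowl_1: Cream bowl, radius 34 mm, 42 mm tall, 200 g, on the bowl tray. Origin: centre of its underside.
- bowl_2: Second such bowl on the bowl tray.

How it is judged:
By the outcome, as a careful person would: the job done as asked, in the order asked, and still so for the second after the job is handed in, with the robot touching nothing.
It also fails if it takes over 64 s, if anything falls off the work surface, if the arm or the gripper's body presses on something with over 40 N, if the wrist force passes 120 N, or if a joint passes its speed limit or range.

## Working session

There is one attempt and no reset: what is moved stays moved. The work goes in short steps, each a Python script; the robot and the scene stay as the last script left them, time stands still between calls to the robot, and variables do not carry over. Pictures are saved under pics/ and viewed, at most 11 in all, crops included, and the job is handed in when it is done.

```bash
ls; mkdir -p pics
python3 - <<'E'
from station import env, viewer
import cv2,numpy as np
for n in("scene","top"):
    cv2.imwrite(f"pics/{n}0.png",viewer.camera(n)); p=viewer.camera_params(n); print(n,{k:(np.round(v,4).tolist() if k=="pose" else v) for k,v in p.items()})
s=env.read_state();print(s["orientation"],s["width"],s["time_s"])
E
```

```text
pics
scene {'fx': 411.94948652758256, 'fy': 411.94948652758256, 'cx': 285.1968059842408, 'cy': 207.6857707951833, 'pose': [[0.1348, -0.689, 0.7121, 1342.3632], [0.9908, 0.1047, -0.0862, -80.253], [-0.0152, 0.7171, 0.6968, 858.5592], [0.0, 0.0, 0.0, 1.0]]}
top {'fx': 405.3525071834811, 'fy': 405.3525071834811, 'cx': 279.25179107341415, 'cy': 215.75993538730316, 'pose': [[-0.0061, 0.9839, -0.1784, 398.1745], [-0.9999, -0.0086, -0.0131, -11.8138], [-0.0145, 0.1783, 0.9839, 1130.1255], [0.0, 0.0, 0.0, 1.0]]}
[ 9.90646369e-01  1.36452483e-01 -9.15828750e-05 -6.95704225e-04] 87.9393190273331 0.1
```

View pics/scene0.png

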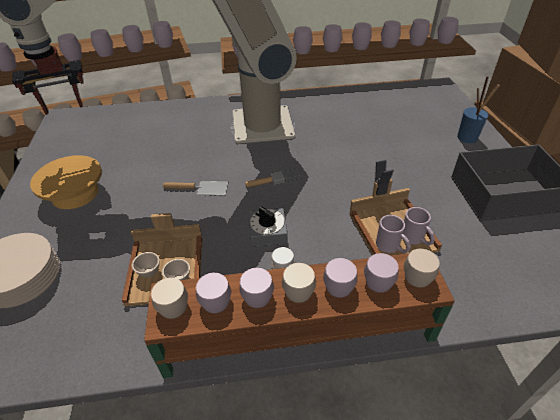

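View pics/top0.png

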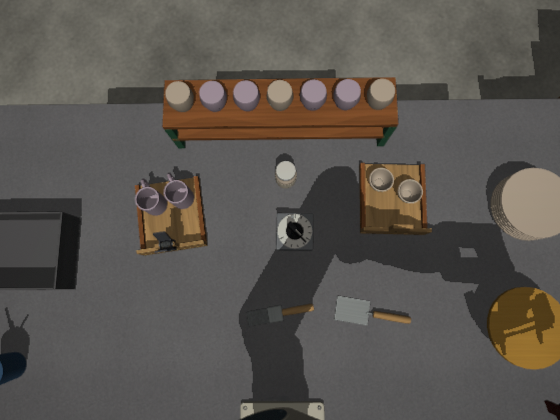

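The scene view shows the clip at about (381,178) above the mug tray and the bowl tab at about (162,222). The top view shows the mug tray at about (172,213), the bowl tray at about (394,199) and the dial at about (295,231). I'll zoom in next.

Run:
```python
import cv2,numpy as np
t=cv2.imread("pics/top0.png");s=cv2.imread("pics/scene0.png")
def c(im,x,y,w,h,k): 
    o=cv2.resize(im[y:y+h,x:x+w],None,fx=k,fy=k,interpolation=cv2.INTER_CUBIC)
    o=np.clip(o*1.6,0,255).astype(np.uint8)
    for i in range(0,w,10): cv2.line(o,(i*k,0),(i*k,4 if (x+i)%50 else 12),(0,255,0),1)
    for i in range(0,h,10): cv2.line(o,(0,i*k),(4 if (y+i)%50 else 12,i*k),(0,255,0),1)
    return o
A=np.hstack([c(t,130,170,80,90,5),c(t,355,155,80,90,5)]) # 800x450
cv2.imwrite("pics/z1.png",A)
B=np.hstack([c(s,340,150,100,110,4),c(s,120,205,100,110,4)]) 
cv2.imwrite("pics/z2.png",B)
C=np.hstack([c(t,270,205,50,50,8),c(s,240,195,50,50,8)])
cv2.imwrite("pics/z3.png",C)
```

```text
(no output)
```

View pics/z1.png

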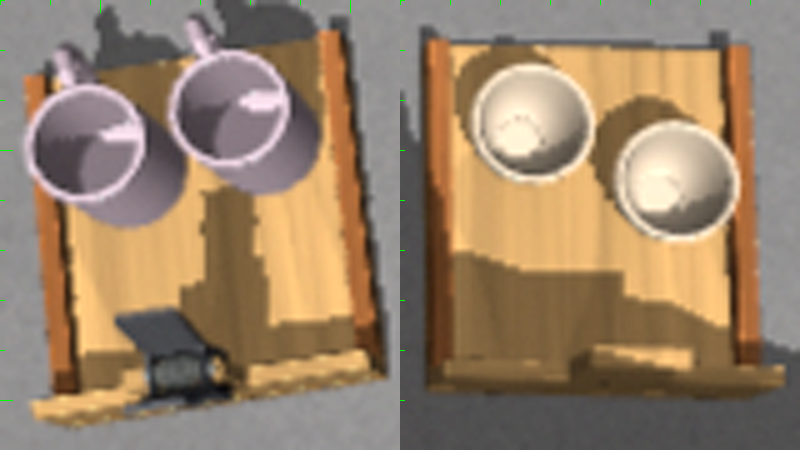

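View pics/z2.png

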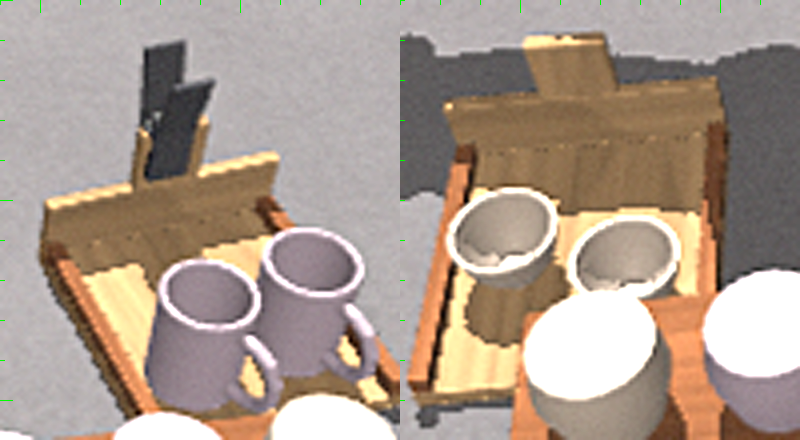

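View pics/z3.png

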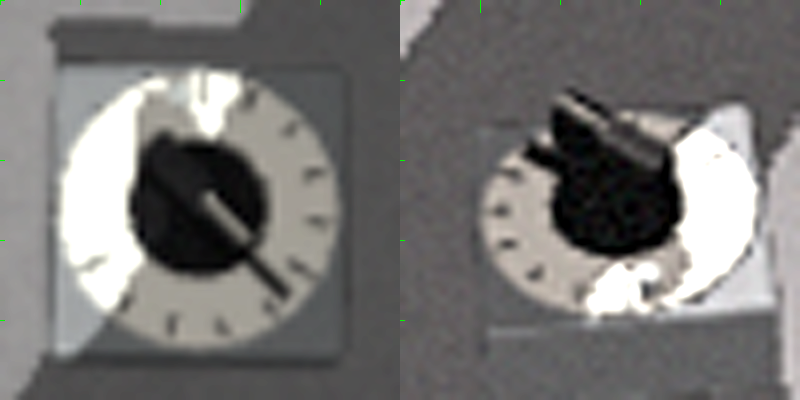

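The top view shows the bowl tab's top at about (403,226), with the clip over the middle of the mug tab at about (165,240). The dial pointer runs down-right in the top view, which puts q near 135°. I'll cast these pixels as rays, using both views.

```bash
cat > h.py <<'E'
import numpy as np
from station import env,set_gripper,viewer,workorder
from scipy.spatial.transform import Rotation as R
P={n:viewer.camera_params(n) for n in("top","scene")}
def ray(n,u,v):
    p=P[n];d=np.array([(u-p["cx"])/p["fx"],-(v-p["cy"])/p["fy"],-1]);T=p["pose"]
    return T[:3,3],T[:3,:3]@d
def at(n,uv,z):
    o,d=ray(n,*uv);return o+d*(z-o[2])/d[2]
def tri(a,b):
    o1,d1=ray("top",*a);o2,d2=ray("scene",*b)
    s=np.linalg.lstsq(np.c_[d1,-d2],o2-o1,rcond=None)[0]
    A,B=o1+d1*s[0],o2+d2*s[1];return (A+B)/2,np.linalg.norm(A-B)
# zoom crop pixel -> image pixel
Z=lambda x0,y0,k,off=0:(lambda x,y:((x-off+.5)/k-.5+x0,(y+.5)/k-.5+y0))
def down(a): # tool down, closing line (tool y) along world angle a
    y=np.array([np.cos(a),np.sin(a),0]);z=np.array([0,0,-1.]);return R.from_matrix(np.c_[np.cross(y,z),y,z]).as_quat()
E
cat > m.py <<'E'
from h import *
np.set_printoptions(precision=1,suppress=True)
tm,tb=Z(130,170,5),Z(355,155,5,400);sm,sb=Z(340,150,4),Z(120,205,4,400);tc,sc=Z(270,205,8),Z(240,195,8,400)
def yaw(n,l,r,z): # l = image-left end
    a,b=at(n,l,z),at(n,r,z);d=(a-b) if n=="top" else (b-a);return np.degrees(np.arctan2(-d[0],d[1])),np.linalg.norm(d),(a+b)/2
print("bowl tab",at("top",tb(643,357),110),at("scene",sb(567,40),110),tri(tb(643,357),sb(567,40)))
print("bowl yaw",yaw("top",tb(443,361),tb(783,368),60),yaw("scene",sb(447,105),sb(717,80),60))
print("mug yaw",yaw("top",tm(33,403),tm(374,351),60),yaw("scene",sm(46,206),sm(277,155),60))
print("mug tab",at("top",tm(178,378),110),at("scene",sm(172,124),110))
print("clip +x tip",tri(tm(148,314),sm(194,84)),at("scene",sm(194,84),163))
print("clip -x tip",at("scene",sm(165,43),163), "pin top",at("top",tm(177,376),118))
print("dial",at("top",tc(200,208),45),at("scene",sc(618,210),45))
print("box yaw",yaw("top",tc(55,68),tc(345,65),42),yaw("top",tc(52,356),tc(345,360),42))
a,b=at("top",tc(208,195),83),at("top",tc(245,238),83);print("line",a,b,np.degrees(np.arctan2(*(b-a)[1::-1])))
p=at("top",tc(287,295),52);print("pointer tip",p)
E
python3 m.py
```

```text
bowl tab [ 554.  -312.2  110. ] [ 554.8 -307.1  110. ] (array([ 553.9, -309.7,  109.9]), np.float64(4.965898627058352))
bowl yaw (np.float64(-1.6744126229187763), np.float64(179.8476446574285), array([ 557.8, -310.7,   60. ])) (np.float64(-1.187068258531646), np.float64(177.41127518706358), array([ 554.2, -307.8,   60. ]))
mug yaw (np.float64(8.288717467854584), np.float64(182.8139695642), array([515.8, 292.6,  60. ])) (np.float64(8.71844454234116), np.float64(180.66840016996096), array([514.2, 295.1,  60. ]))
mug tab [509.9 291.4 110. ] [511.  294.9 110. ]
clip +x tip (array([535.2, 292.4, 164.9]), np.float64(2.7510783902767284)) [532.7 295.  163. ]
clip -x tip [487.  289.3 163. ] pin top [510.  289.6 118. ]
dial [554.  -38.4  45. ] [554.6 -36.6  45. ]
box yaw (np.float64(0.09677548683417514), np.float64(98.94303916885214), array([603.1, -39.1,  42. ])) (np.float64(-1.2142087942824928), np.float64(98.35736313401023), array([503.5, -37.3,  42. ]))
line [552.8 -40.2  83. ] [538.5 -52.   83. ] -140.23429262514486
pointer tip [523.4 -66.9  52. ]
```

Run:
```python
from h import *
import cv2
A=np.radians(8.5);B=np.radians(-1.5)
for a in(A,A+np.pi,B,B+np.pi):
    q=env.ik([510,291,280] if abs(np.sin(a))>.1 else [554,-309.5,280],down(a)); print(None if q is None else np.round(q,2))
a=A if (q:=env.ik([510,291,280],down(A))) is not None and abs(q[5])<2.3 else A+np.pi
env.reach([510,291,240],down(a))
env.move_l([510,291,150.5],rate=100,f_stop=15)
s=env.read_state();print(s["time_s"],s["tool_pos"],s["force"])
set_gripper(22)
s=env.read_state();print(s["width"],s["grip_force"],s["force"],a)
cv2.imwrite("pics/s1.png",viewer.camera("scene"));cv2.imwrite("pics/t1.png",viewer.camera("top"))
s=cv2.imread("pics/s1.png")[80:280,310:510];t=cv2.imread("pics/t1.png")[140:340,90:290]
cv2.imwrite("pics/g1.png",cv2.resize(np.hstack([s,t]),None,fx=2,fy=2,interpolation=cv2.INTER_CUBIC))
```

```text
[ 0.5   0.33  1.68 -0.    1.14  0.35]
None
[-0.53  0.4   1.57 -0.    1.17 -0.5 ]
None
4.475 [510.44832517 291.25877309 151.11836175] [-0.50875777 -0.26681968  0.26824775]
25.314385525235824 30.00852406024933 [-3.7550041  -1.58200864 22.13956836] 0.14835298641951802
```

View pics/g1.png

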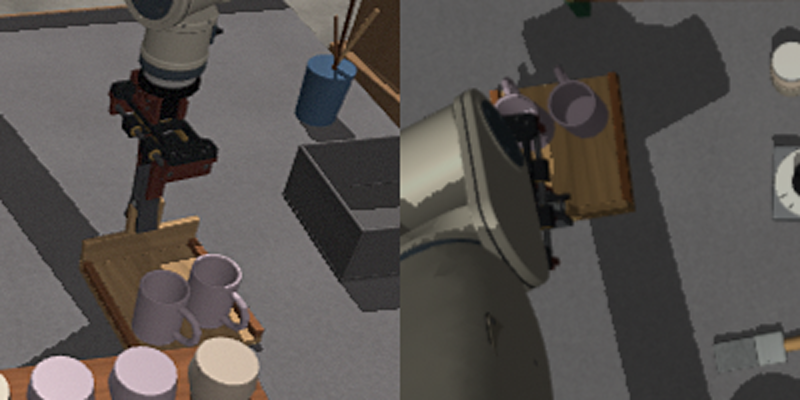

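The clip is squeezed fully open at 25.3 mm between the fingers. Next I lift it, carry it over and stop above the bowl tab for a look.

Run:
```python
from h import *
import cv2
B=np.radians(-1.5)
env.move_l([510,291,280],rate=80)
s=env.read_state();print(s["width"],s["force"])
env.move_l([554.3,-309.5,280],down(B),rate=150)
env.move_l([554.3,-309.5,215],rate=80)
s=env.read_state();print(s["time_s"],s["width"],s["force"],s["tool_pos"])
im=viewer.camera("scene");t=viewer.camera("top");cv2.imwrite("pics/s2.png",im);cv2.imwrite("pics/t2.png",t)
cv2.imwrite("pics/g2.png",np.hstack([cv2.resize(np.clip(x*1.5,0,255).astype(np.uint8),None,fx=4,fy=4,interpolation=cv2.INTER_CUBIC) for x in(im[150:270,115:215],t[150:270,355:455])]))
```

```text
25.034815050585426 [-0.55572467 -0.13179644 -0.98363734]
12.4583 25.353195608174882 [ 0.03854048 -0.31394518 -1.61893948] [ 554.65103096 -309.69203314  215.44582202]
```

View pics/g2.png

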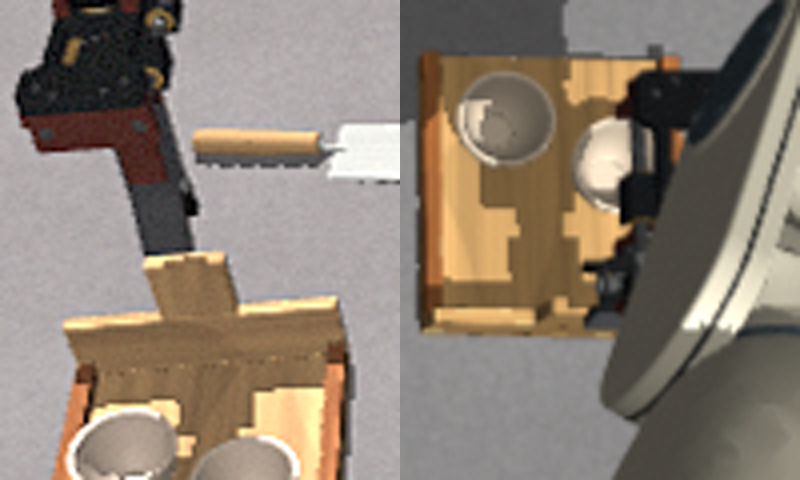

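```bash
cat >> h.py <<'E'
def proj(n,X):
    p=P[n];c=np.linalg.inv(p["pose"])@np.r_[X,1];return np.array([p["cx"]+p["fx"]*c[0]/-c[2],p["cy"]+p["fy"]*c[1]/c[2]])
E
python3 - <<'E'
from h import *
import cv2
im=cv2.imread("pics/s2.png");k=10;x0,y0=130,160
o=np.clip(cv2.resize(im[y0:y0+60,x0:x0+60],None,fx=k,fy=k,interpolation=cv2.INTER_CUBIC)*2.2,0,255).astype(np.uint8)
def dot(X,c):
    u=(proj("scene",X)-[x0,y0]+.5)*k-.5;cv2.circle(o,tuple(int(v) for v in u),4,c,-1);print(X,u)
y=-309.7
for yy in(y-15,y+15): dot([567,yy,138],(0,0,255));dot([541,yy,138],(0,255,0));dot([566,yy,230],(255,0,0))
dot([554,y,180],(255,255,0));dot([554,y,215],(255,0,255));dot([554,y,110],(0,255,255))
cv2.imwrite("pics/g3.png",o)
E
```

```text
[567, -324.7, 138] [217.79207632 513.60464921]
[541, -324.7, 138] [227.63446858 442.86193766]
[566, -324.7, 230] [123.77233477 232.5183649 ]
[567, -294.7, 138] [339.35358912 501.02843626]
[541, -294.7, 138] [347.03698108 430.6800608 ]
[566, -294.7, 230] [253.50903499 219.86957458]
[554, -309.7, 180] [243.73998071 349.13222403]
[554, -309.7, 215] [209.19080922 241.43686121]
[554, -309.7, 110] [308.08348255 549.7013398 ]
```

View pics/g3.png

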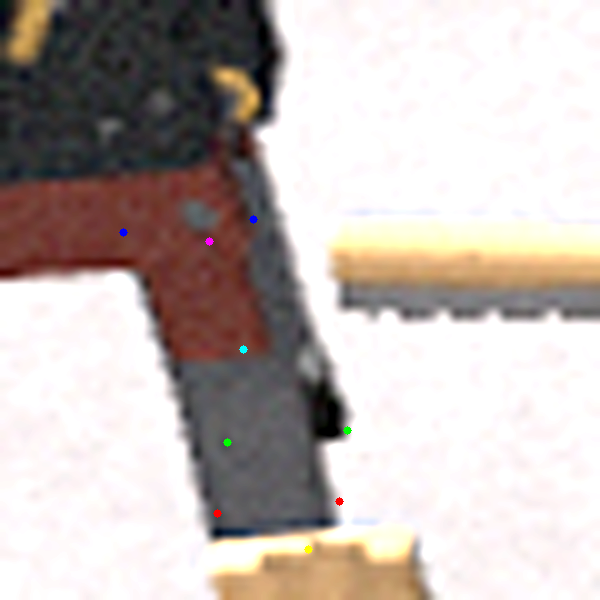

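Projected onto the picture, the clip comes out where expected. In the same view it sits about 2.8 mm too far in -y relative to the tab, so I'll shift it by that much and lower it.

Run:
```python
from h import *
import cv2
env.move_l([554.3,-307,215],rate=40)
env.move_l([554.3,-307,165],rate=60,f_stop=8)
s=env.read_state();print(s["time_s"],s["tool_pos"],s["force"],s["width"])
if s["tool_pos"][2]<167:
    r=env.move_l([554.3,-307,144],rate=15,f_stop=10)
    s=env.read_state();print(r,s["tool_pos"],s["force"],s["wrist_torque"],s["width"])
```

```text
13.7917 [ 554.58198698 -307.15520372  165.34246978] [ 0.0178222   0.14912785 -1.28105163] 24.990806281196587
True [ 554.28902135 -307.00445984  153.70459096] [-1.03940634  0.30472429  4.42259028] [0.08378247 0.10174297 0.04300947] 25.051603884230843
```

Run:
```python
from h import *
import cv2
r=env.move_l([554.3,-307,148],rate=10,f_stop=18)
s=env.read_state();print(r,s["tool_pos"],s["force"],s["width"])
set_gripper(88)
s=env.read_state();print(s["time_s"],s["force"],s["width"])
env.move_l([554.3,-307,250],rate=100)
env.reach([554.3,-38,250],down(np.radians(0)))
im=viewer.camera("scene");t=viewer.camera("top");cv2.imwrite("pics/s4.png",im);cv2.imwrite("pics/t4.png",t)
cv2.imwrite("pics/g4.png",np.hstack([cv2.resize(np.clip(x*1.5,0,255).astype(np.uint8),None,fx=5,fy=5,interpolation=cv2.INTER_CUBIC) for x in(im[180:290,120:200],t[155:265,355:435])]))
print(env.read_state()["time_s"],env.read_state()["force"])
```

```text
True [ 554.30592052 -307.02607273  153.6704769 ] [-0.67132529  0.88531943  6.15761037] 25.09558841652873
15.9833 [-0.4428332  -0.33916544 -0.37991799] 87.90142937387138
18.2583 [ 0.07118882 -0.44143272  0.08712804]
```

View pics/g4.png

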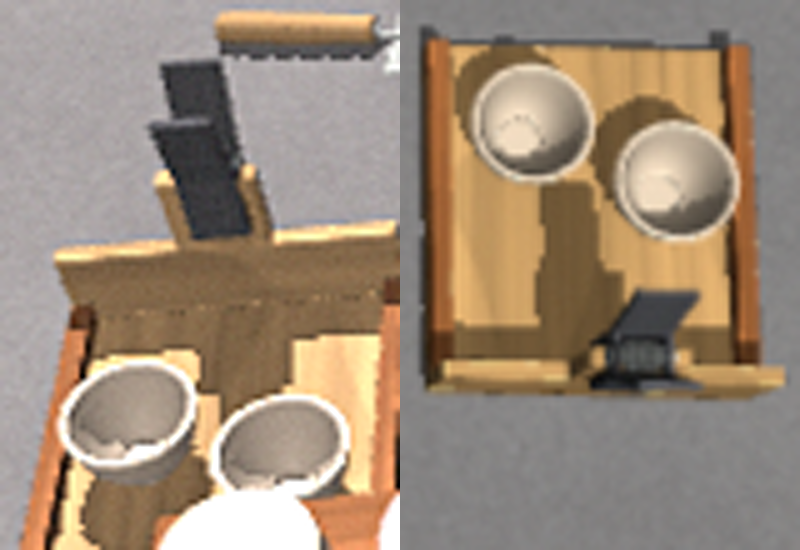

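The clip is on the bowl tab. The top view shows its body at 610–672 against the tab at 593–693, so it is centred within about 1 mm, and the bowls have not moved. Next I check the seating height and measure the dial.

Run:
```python
from h import *
np.set_printoptions(precision=1,suppress=True)
s,t=Z(120,180,5),Z(355,155,5,400)
print("tip +x",tri(t(668,295),s(182,123)))
print("scene tips z164",at("scene",s(182,123),164),at("scene",s(193,64),164))
for X in([564,-309,73],[578.5,-309,163],[530.5,-309,163]): u=proj("scene",X);print(X,(u-[120,180]+.5)*5-.5)
print("same for mug clip", (proj("scene",[510+10,292,73])-[340,150]+.5)*4-.5)
```

```text
tip +x (array([ 575.3, -307.5,  166.9]), np.float64(3.337245686774633))
scene tips z164 [ 572.6 -306.7  164. ] [ 529.1 -305.   164. ]
[564, -309, 73] [219.5 237.5]
[578.5, -309, 163] [176.7 133.2]
[530.5, -309, 163] [185.3  68.1]
same for mug clip [164.1 172.5]
```

The clip looks as if it may sit about 2 mm high, since opening the pads can drag the handles up. I'll re-pinch it and open in small steps while pressing lightly, to be sure it is seated.

Run:
```python
from h import *
import cv2
B=down(np.radians(-1.5));x,y=554.3,-307
def st(l): s=env.read_state();print(l,round(s["time_s"],1),np.round(s["tool_pos"],1),np.round(s["force"],1),round(s["width"],1))
env.reach([x,y,230],B); env.move_l([x,y,152],rate=100,f_stop=15); st("at")
set_gripper(22); st("pinched")
def press():
    z=env.read_state()["tool_pos"][2]; return env.move_l([x,y,z-6],rate=12,f_stop=12)
press(); st("press")
for w in(29,33,37,40):
    set_gripper(w); press(); st(w)
set_gripper(88); st("open")
env.move_l([x,y,230],rate=100)
env.reach([554.3,-37.5,250],down(0)); st("end")
im=viewer.camera("scene");t=viewer.camera("top");cv2.imwrite("pics/s5.png",im);cv2.imwrite("pics/t5.png",t)
cv2.imwrite("pics/g5.png",np.hstack([cv2.resize(np.clip(q*1.5,0,255).astype(np.uint8),None,fx=5,fy=5,interpolation=cv2.INTER_CUBIC) for q in(im[180:290,120:200],t[155:265,355:435])]))
```

```text
at 20.2 [ 554.7 -307.2  152.6] [ 0.5  0.8 -0.4] 87.7
pinched 21.2 [ 554.9 -307.3  153.3] [-2.2  1.1  8.6] 25.5
press 21.5 [ 554.9 -307.4  153.3] [-1.4  0.1  5. ] 25.0
29 22.0 [ 555.1 -307.5  152.7] [-1.   0.2  5.2] 28.8
33 22.6 [ 555.4 -307.6  152. ] [-0.1  1.3  3.6] 33.4
37 23.2 [ 555.5 -307.6  151.2] [0.6 0.9 4.2] 37.0
40 23.8 [ 556.1 -307.8  150.2] [ 0.6 -0.2  4.3] 40.4
open 24.7 [ 555.7 -307.7  149.8] [-0.  -0.9  0.1] 87.7
end 26.7 [554.5 -38.3 249.8] [-0.2 -0.4  0.2] 88.1
```

View pics/g5.png

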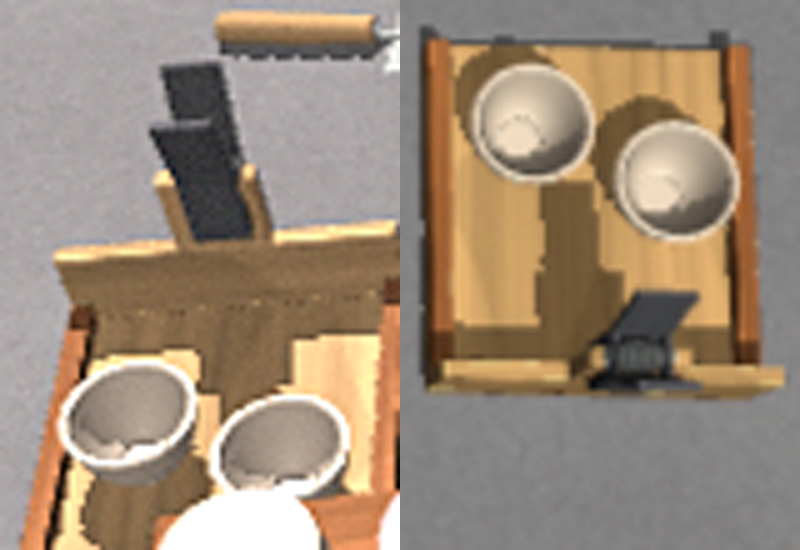

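The clip moved down about one more pixel and is now seated, centred and free of the gripper. Now the dial.

Run:
```python
from h import *
import cv2
def st(l): s=env.read_state();print(l,round(s["time_s"],1),np.round(s["tool_pos"],1),np.round(s["force"],1),round(s["width"],1),np.round(s["wrist_torque"],2),round(s["qpos"][5],3))
c=[554.3,-37.7]
env.reach([*c,150],down(np.radians(-48)))
env.move_l([*c,75],rate=60,f_stop=15); st("down")
set_gripper(10); st("grip")
q0=np.array(env.read_state()["qpos"]);q=q0.copy()
for d in(40,80,110,125,130,133,136,138,140,142,144):
    q[5]=q0[5]-np.radians(d); env.move_joints(q); st(d)
    if d>110 and abs(env.read_state()["wrist_torque"][2])>0.6: break
im=viewer.camera("scene");t=viewer.camera("top");cv2.imwrite("pics/s6.png",im);cv2.imwrite("pics/t6.png",t)
```

```text
down 29.0 [554.6 -37.7  75.4] [-0.1 -0.4 -0.5] 87.5 [-0.01 -0.02  0.01] 0.748
grip 30.1 [553.2 -36.4  75. ] [-3.1  8.9  4.1] 14.1 [ 1.41  0.46 -0.09] 0.748
40 30.9 [552.3 -35.8  75. ] [-3.9  3.3  4. ] 13.5 [0.61 0.46 0.02] 0.053
80 31.6 [551.3 -36.   75. ] [-7.4  2.6  7.8] 13.9 [0.34 0.93 0.04] -0.646
110 32.1 [550.8 -36.5  74.9] [-9.7  0.2  9.4] 14.0 [-0.25  1.21  0.06] -1.169
125 32.5 [550.6 -36.8  74.9] [-10.4  -2.6  10.3] 13.7 [-0.61  1.26 -0.04] -1.431
130 32.7 [550.6 -37.   74.9] [-9.4 -3.3 10. ] 14.1 [-0.67  1.29 -0.01] -1.519
133 33.0 [550.6 -37.1  74.9] [-9.3 -4.2 10.1] 14.0 [-0.78  1.32  0.02] -1.571
136 33.2 [550.6 -37.1  74.9] [-9.9 -5.  10.4] 14.3 [-0.83  1.29 -0.02] -1.623
138 33.5 [550.6 -37.2  74.9] [-9.1 -5.  10.4] 14.0 [-0.93  1.32 -0.56] -1.657
140 33.7 [550.8 -37.2  74.9] [-7.9 -4.8  8.2] 14.2 [-0.8   1.22 -0.64] -1.692
```

The wrist torque jumped at 138°, which is the zero stop. I'll release, retreat and look.

Run:
```python
from h import *
import cv2
set_gripper(88)
p=env.read_state()["tool_pos"]; env.move_l([p[0],p[1],220],rate=80)
env.reach([350,-250,320],down(0))
s=env.read_state();print(s["time_s"],s["force"])
im=viewer.camera("scene");t=viewer.camera("top");cv2.imwrite("pics/s7.png",im);cv2.imwrite("pics/t7.png",t)
f=lambda x,k:cv2.resize(np.clip(x*1.5,0,255).astype(np.uint8),None,fx=k,fy=k,interpolation=cv2.INTER_CUBIC)
cv2.imwrite("pics/g7.png",np.vstack([np.hstack([f(t[205:255,270:320],6),f(im[195:245,240:290],6)]),f(t[150:250,130:430],2)]))
```

```text
38.1917 [ 0.32204446 -0.15382891  0.36971796]
```

View pics/g7.png

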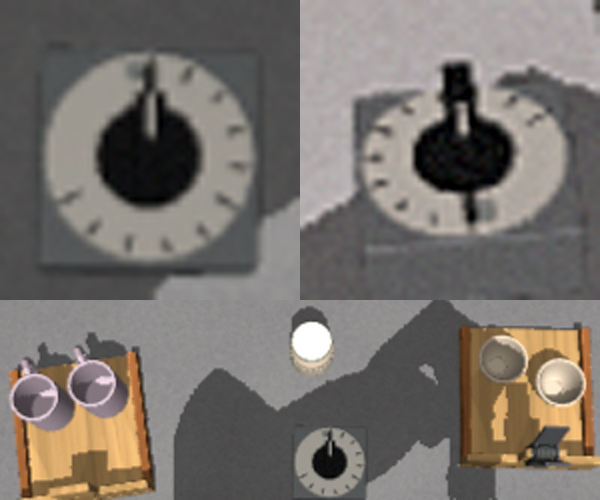

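The pointer lies along +x beside the stop pin. The clip is on the bowl tab, and the mugs and bowls look undisturbed.

```bash
python3 -c "
from station import workorder;print(workorder.sign_off())"
```

```text
the job is handed in; nothing more can be done
None
```

The job is handed in at about 38 s: the clip is on the bowl tray's tab, centred within about 1–2 mm and pressed down until seated, the tally pointer is back at its zero stop, and in the last pictures the mugs and bowls look undisturbed.

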